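# Roll a milling blank up the feeder gutter to its catch and shut the dust cover

## Task

Load the ceramic milling blank into the feeder: with your fingertips push it so that it rolls up the sloping gutter, against the spring buffer at the top, until the side catch snaps out behind it and it no longer rolls back when you let go. Then tip the clear dust cover over from behind so that it closes fully over the blank. Only push: do not pinch or lift the blank or press hard on it (it is chalky and chips), and leave the other things on the bench where they are.

Things in the scene. Friction and masses are not known exactly. Their poses are not given: they have to be found in the camera images.
- blank: The milling blank: plain off-white disc, 98 mm in diameter, 18 mm thick, about 0.42 kg, smooth rim (friction about 0.3), standing on edge in the gutter at its low end (it rests there against the low lip, centre at lane x = 43 mm). Origin at the disc's centre; its own y axis is the disc's axis, so x and z turn with it as it rolls.
- lane: The gutter, a straight aluminium channel sloping 10 degrees, fixed on a grey foot. Origin on its floor, mid-width, at the low lip (26 mm high, x = -6 to 0), 28 mm above the bench. x points up the slope, y across, z square to the floor. Floor 22 mm wide; side walls 28 mm high, 5 mm thick, to x = 262 mm. Keep fingertips above the walls and push the blank's back at z = 35 to 55 mm: under 5 N does it.
- home (a point): Where the blank's centre rests once held: lane x = 191, y = 0, z = 49 mm. It must be pushed 2 to 7 mm past this for the catch to snap out behind it; the buffer then presses it back against the catch. Let go earlier, it rolls back down to the lip.
- buffer_face (a point): Middle of the rubber face of the spring buffer, 20 mm in diameter, at the top of the gutter (free: lane x = 236, z = 49 mm). It gives way up to 12 mm, 0.3 N per mm, then stops hard. The end plate behind it is 66 mm high, at lane x = 256 to 262 mm.
- catch (a joint): Spring catch: small steel pawl on an upright pin in the side wall on the lane's -y side, its tip at lane x = 149, z = 8 to 22 mm, below the wall's top. 0 rad = out in the gutter; the passing blank pushes it aside (0.1 to 0.45 rad) and it snaps back to 0 behind the rim, which then cannot roll back.
- dust_cover (a joint): Hinge of the clear dust cover (bottomless box with grey edges, 140 long, 34 wide, 79 mm high); it runs across the gutter at lane x = 268, z = 32 mm. 0 rad = shut over lane x = 128 to 268 mm, top at z = 108 mm. It starts tipped back at 1.4 to 1.45 rad, its free end near z = 180 mm. Pushed towards the blank past about 1.0 rad, it falls shut by itself in some 2 s.
- cover_back (a point): Point on the outer face of the dust cover's closed top, mid-width, 100 mm from the hinge end. While the cover is tipped back this face stands nearly upright and looks up-slope, away from the blank: push here towards the blank with about 1 N, by 60 to 90 mm, to tip the cover over.
- tape_roll: Bystander: roll of tan masking tape lying flat, 100 mm across, 25 mm high. Origin under its centre.
- cast_upper: Bystander: white plaster cast of an upper jaw, 57x68x30 mm. Origin under its centre.
- bur_block: Bystander: aluminium block with burs standing in it, 34x66x44 mm. Origin under its centre.
- felt_wheel: Bystander: felt polishing wheel lying flat, 48 mm across, 12 mm high. Origin under its centre.
- wax_block: Bystander: block of yellow modelling wax, 30x62x19 mm. Origin under its centre.
Mind the look-alikes: they are no part of the job. Leave any blue or purple look-alike of the blank alone.

How it is judged:
By the outcome, as a careful person would: the job done as asked, in the order asked, and still so for the second after the job is handed in, with the robot touching nothing.
It also fails if it takes over 64 s, if anything falls off the work surface, if the arm or the gripper's body presses on something with over 40 N, if the wrist force passes 120 N, or if a joint passes its speed limit or range.

## Robot

A 7-joint arm with a two-finger parallel gripper is mounted at the origin on a cart in front of the work surface, level with it; the furniture and walls round the work are solid. World frame = base frame: x ahead of the robot, y to its left, z up, the work surface at z = 0. Lengths are in m, angles in rad, forces in N, time in s.
With the tool pointing down it reaches from about 0.425 to 0.875 m from the base axis. Payload 4.7 kg.
Tool frame: the origin (TCP) lies at the centre of the arm's flange, where the gripper is bolted on; the fingertips stand 173 mm ahead of it and the grasp point (between the pads) lies pinch_z ahead of it (pinch_z is the distance from the TCP to the grasp point, in m); z points along the fingers, y is the line along which they close (so a half turn about z gives the same grasp; the last joint's range is limited). The gripper opens to 85 mm and grips with 20 to 120 N. Pads are 22 mm wide; open, the fingers measure 114 mm over their backs; the gripper's body (76 mm by 85 mm) begins 54 mm behind the grasp point. The pads swing forward as they close: fully open they stand 13 mm farther back than shut.
Start: joints at [-1.208, 0.321, -0.07, 1.45, 0.023, 1.371, -0.057], TCP at [0.222, 0.611, 0.405] pointing down, gripper open.
Joint ranges: [-2.86, 2.86], [-0.3, 2.09], [-1.38, 1.24], [0.06, 2.45], [-1.56, 4.7], [0.09, 2.05], [-2.69, 2.69]. Speed limits (rad/s): [2.57, 2.57, 3.14, 3.14, 3.14, 3.14, 3.14].

## Interface

Orientations are given as [roll, pitch, yaw] about the fixed x, y, z axes, in that order (R = Rz(yaw) Ry(pitch) Rx(roll)).
In Python, from cell import * gives the robot as it stands. The module is installed in compiled form; this text tells all that it offers.
- The arm moves only by the tool apply_moves, never from a script. Its argument "series" is a list of rows, each an object of numbers: "tx", "ty", "tz": the shift along the tool's x, y, z in m; "yaw": the turn about the tool's z in degrees. A call has exactly 10 rows; each row is the pose to reach, as a shift and turn from the pose commanded when the call began, along the tool's axes at that moment; what a row does not reach only later rows make up. A row lasts 1/8 s, in which the tool goes at most 62.5 mm and 10.7 degrees, less where a joint would pass 70% of its speed; a pose out of reach is approached as far as the arm can. A call with a gripper value outside its range is refused whole. "grip" is the finger opening in m, from 0 to 0.0854, set as the call begins (left out, the last holds). The fingers move at their own pace and stop on an object; "squeeze" is the grip in N (left out, the last holds). Time passes only in rows, so rows that repeat a pose let the fingers close, or fill a call up. It gives the time, the measured TCP pose, the force, the opening and the grip force at its end, in the units of the state.
- sense(): the state, without advancing time (a new reading comes with each control period).
- get_image(name): name is "scene" or "top" or "wrist"; returns a dict with "img" (420x560x3 uint8, red, green, blue), "fx", "fy", "cx", "cy" (pixels), "extrinsics" (4x4, takes a point from camera to world coordinates). Camera axes: x right, y up, looking along -z (the intrinsics and any distortion apply to the point x, -y, -z); pixel columns grow to the right and rows downward; lengths in m; the calibration is good to about 2 mm. The wrist camera is an equidistant fisheye: a pixel r from the principal point sees the ray r / f radians off the axis. A picture is of the moment at which its call begins. There is no depth.
- finish_job(): hands the job in; it is judged then, once.
Trained networks look in a picture, given as the dict that the camera call returned (one of the last four; its "shot" number tells which), for a name from the list of things; names that differ only in an ending like _2 or _b are one class to them, and where a whole thing is asked for, a point or a joint stands for the part that bears it (a point fixed in the world has none). Each returns a list of dicts, best first, with "score" (0 to 1); they miss things now and then, are a little off and sometimes report something else, mostly with a low value. They report only what shows in the picture. A call takes as long as a camera call. They do not tell look-alikes from the thing itself.
- recognise(target, picture): "point" ([column, row] in pixels, amid what is visible of it).
The state is a dict: "time_s": time; "joints": joint angles; "qd": joint speeds; "joint_torque": joint torques, N m; "tcp_pos": TCP position; "orientation": TCP orientation; "wrist_force": force on the tool from outside, world axes, zero at the start; "wrist_torque": the same for the moment, N m; "width": finger opening in m; "grip_force": force on a finger pad.
Only numpy, scipy, OpenCV 4.12 (cv2) and the standard library are available. Lean on these libraries where they do the work, as an engineer would, in place of code of your own. Each camera call takes 0.05 s, during which the arm holds its last target. There are 200 camera calls.

## Working session

There is one attempt and no reset: what is moved stays moved. The work goes in short steps, Python scripts to look and compute and a tool call to move; the robot and the scene stay as the last step left them, time stands still between calls to the robot, and variables do not carry over. Pictures are saved under pics/ and viewed, at most 10 in all, crops included, and the job is handed in when it is done.

Besides the shell and the picture viewer there is one more tool, called after "Emit:" as name(argument=value, ...) on one line, values as JSON. apply_moves: Moves the arm, as the interface text tells. Its arguments: {"type":"object","properties":{"series":{"type":"array","items":{"type":"object","properties":{"tx":{"type":"number"},"ty":{"type":"number"},"tz":{"type":"number"},"yaw":{"type":"number"}}}},"grip":{"type":"number"},"squeeze":{"type":"number"}},"required":["series"]}

```bash
mkdir -p pics; python3 - <<'E'
from cell import *
import cv2,numpy as np
s=sense();print({k:np.round(s[k],3).tolist() for k in s})
for n in("scene","top"):
    p=get_image(n);print(n,p["fx"],p["fy"],p["cx"],p["cy"],np.round(p["extrinsics"],4).tolist())
    for t in("blank","lane","buffer_face","catch","dust_cover","cover_back"):
        print(t,[(np.round(d["point"]).tolist(),round(d["score"],2)) for d in recognise(t,p)][:4])
    cv2.imwrite(f"pics/{n}.png",p["img"][:,:,::-1])
    np.save(f"{n}.npy",p,allow_pickle=True)
E
```

```text
{'time_s': 0.0, 'joints': [-1.208, 0.322, -0.07, 1.452, 0.023, 1.371, -0.057], 'qd': [0.001, -0.0, 0.001, -0.001, 0.001, -0.0, -0.001], 'joint_torque': [0.0, -49.359, -0.382, -31.433, 0.013, 0.012, -0.0], 'tcp_pos': [0.222, 0.611, 0.404], 'orientation': [-3.14, 0.0, 2.793], 'wrist_force': [-0.271, -0.244, -0.354], 'wrist_torque': [-0.022, 0.007, -0.015], 'grip_force': 0.0, 'width': 0.085}
scene 500.36088771441433 500.36088771441433 283.2113726380743 211.7077929400231 [[0.7325, 0.2768, -0.622, -0.2616], [-0.6808, 0.2998, -0.6683, -0.6567], [0.0015, 0.913, 0.4081, 0.6451], [0.0, 0.0, 0.0, 1.0]]
blank [([407.0, 277.0], 0.76), ([199.0, 208.0], 0.73), ([247.0, 216.0], 0.56)]
lane [([301.0, 227.0], 0.59)]
buffer_face [([273.0, 212.0], 0.26)]
catch [([306.0, 217.0], 0.66), ([260.0, 239.0], 0.45)]
dust_cover [([309.0, 217.0], 0.79)]
cover_back [([306.0, 212.0], 0.7)]
top 493.36683359654586 493.36683359654586 276.9455352678318 204.62796643965825 [[0.0131, 0.9978, -0.0653, 0.4665], [-0.9998, 0.0121, -0.0154, 0.1805], [-0.0146, 0.0655, 0.9977, 1.2367], [0.0, 0.0, 0.0, 1.0]]
blank [([414.0, 181.0], 0.9), ([147.0, 227.0], 0.66), ([237.0, 225.0], 0.54), ([309.0, 278.0], 0.44)]
lane [([318.0, 230.0], 0.79)]
buffer_face []
catch []
dust_cover [([343.0, 235.0], 0.78)]
cover_back [([346.0, 234.0], 0.95)]
```

View pics/scene.png

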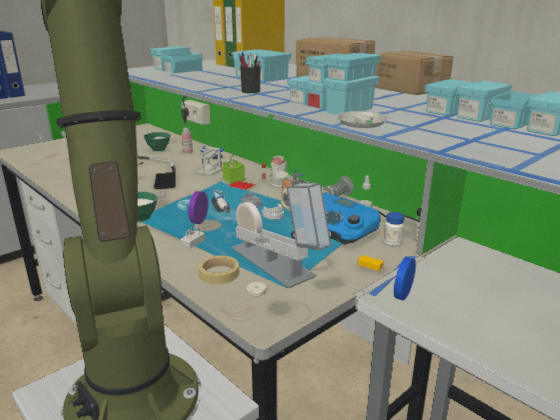

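View pics/top.png

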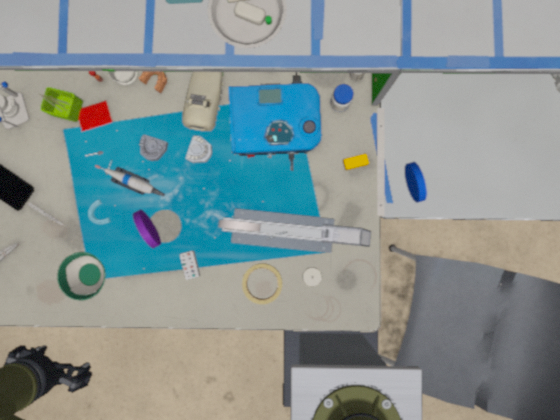

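Blank candidates: off-white disc in the gutter (scene 247,216 / top 237,225), purple disc (199,208 / 147,227) and blue disc (407,277 / 414,181). The off-white one matches the description. It stands at the gutter's low (left, +y) end, with the cover tipped back at the right (-y). Next I'll take close crops to check that choice and measure the lane.

```bash
python3 - <<'E'
import cv2,numpy as np
t=cv2.imread("pics/top.png");s=cv2.imread("pics/scene.png")
def crop(im,x0,y0,w,h,k,n):
    c=cv2.resize(im[y0:y0+h,x0:x0+w],None,fx=k,fy=k,interpolation=cv2.INTER_CUBIC)
    for i in range(0,w,20): cv2.putText(c,str(x0+i),(i*k,10),0,.35,(0,0,255),1);cv2.line(c,(i*k,12),(i*k,18),(0,0,255),1)
    for i in range(0,h,10): cv2.putText(c,str(y0+i),(0,i*k+4),0,.35,(0,0,255),1);cv2.line(c,(24,i*k),(30,i*k),(0,0,255),1)
    cv2.imwrite(n,c)
crop(t,210,200,170,60,4,"pics/topc.png");crop(s,225,175,120,110,5,"pics/scenec.png")
E
```

```text
(no output)
```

View pics/topc.png

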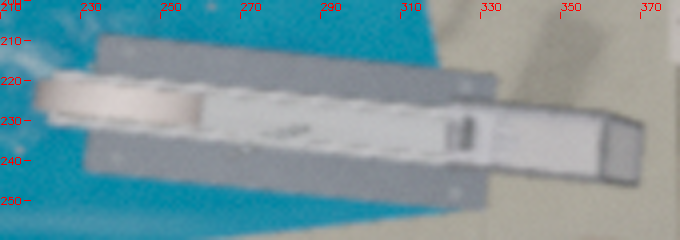

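View pics/scenec.png

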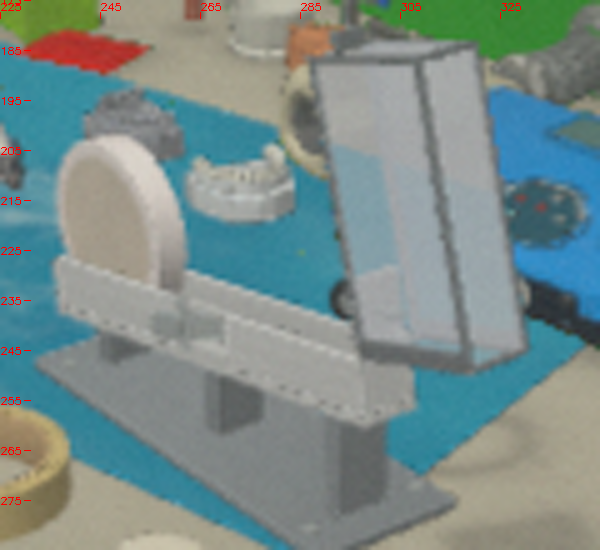

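```bash
cat > h.py <<'E'
import numpy as np
from scipy.optimize import least_squares
C={n:np.load(n+".npy",allow_pickle=True).item() for n in("scene","top")}
def proj(n,P):
    c=C[n];E=c["extrinsics"];q=E[:3,:3].T@(P-E[:3,3]);return np.array([c["cx"]-c["fx"]*q[0]/q[2],c["cy"]+c["fy"]*q[1]/q[2]])
a=np.radians(10)
def W(p,L):
    x0,y0,yaw=p[:3];L=np.array(L)/1000.
    u=np.array([L[0]*np.cos(a)-L[2]*np.sin(a),L[1],L[0]*np.sin(a)+L[2]*np.cos(a)])
    c,s=np.cos(yaw),np.sin(yaw)
    return np.array([x0+c*u[0]-s*u[1],y0+s*u[0]+c*u[1],.028+u[2]])
E
python3 - <<'E'
from h import *
def cov(th,d,y,h): # d along cover from hinge, h height above hinge-level
    return [268-d*np.cos(th)+h*np.sin(th),y,32+d*np.sin(th)+h*np.cos(th)]
F=[("scene",(236,226),lambda p:[-6,-16,28]),("scene",(237,238),lambda p:[-6,-16,0]),("scene",(306,257),lambda p:[262,-16,0]),
("top",(218.5,226),lambda p:[43-49*np.cos(a),0,49+49*np.sin(a)]),("top",(222,218),lambda p:[0,16,28]),("top",(222,231),lambda p:[0,-16,28]),
("top",(370,230),lambda p:cov(p[3],140,17,76)),("top",(369,246),lambda p:cov(p[3],140,-17,76)),
("scene",(288,187),lambda p:cov(p[3],140,-17,0)),("scene",(308,186),lambda p:cov(p[3],140,-17,76)),("scene",(318,248),lambda p:cov(p[3],0,-17,76)),("scene",(298,245),lambda p:cov(p[3],0,-17,0))]
f=lambda p:np.concatenate([proj(n,W(p,L(p)))-np.array(q) for n,q,L in F])
r=least_squares(f,[.45,.25,-1.6,1.42],loss="soft_l1");p=r.x;print(p,np.degrees(p[2]));print(np.round(f(p).reshape(-1,2),1))
np.save("p.npy",p)
for L in([43,0,49],[191,0,49],[-6,0,49],[149,0,49],cov(p[3],100,0,76),cov(p[3],140,0,76),[256,0,66]):print(np.round(L),np.round(W(p,L),4))
E
```

```text
[ 0.4937374   0.3196614  -1.66056294  1.51820499] -95.14324789581009
[[-1.1 -0.4]
 [-0.8 -2.7]
 [-8.5  1. ]
 [-0.1 -2.1]
 [ 2.9  0. ]
 [ 1.5  0.3]
 [-3.6 -0.6]
 [-4.2  0.6]
 [ 1.2 -0.8]
 [ 3.1  2.7]
 [ 1.1  3.5]
 [-0.6  0.8]]
[43  0 49] [0.4907 0.286  0.0837]
[191   0  49] [0.4776 0.1408 0.1094]
[-6  0 49] [0.495  0.334  0.0752]
[149   0  49] [0.4813 0.182  0.1021]
[339.   0. 136.] [0.466  0.011  0.2206]
[337.   0. 176.] [0.4668 0.02   0.2596]
[256   0  66] [0.4722 0.08   0.1375]
```

```bash
python3 - <<'E'
from h import *
def cov(th,d,y,h): return [268-d*np.cos(th)+h*np.sin(th),y,32+d*np.sin(th)+h*np.cos(th)]
F=[("scene",(236,226),lambda p:[-6,-16,28]),("scene",(237,238),lambda p:[-6,-16,0]),("scene",(296.5,248),lambda p:[262,-16,14]),
("top",(218.5,226),lambda p:[43-49*np.cos(a),0,49+49*np.sin(a)]),("top",(222,218),lambda p:[-6,16,28]),("top",(222,231),lambda p:[-6,-16,28]),
("top",(370,230),lambda p:cov(p[3],140,17,76)),("top",(369,246),lambda p:cov(p[3],140,-17,76)),
("top",(360,227),lambda p:cov(p[3],0,17,76)),("top",(359,245),lambda p:cov(p[3],0,-17,76)),
("scene",(288,187),lambda p:cov(p[3],140,-17,-3)),("scene",(308,186),lambda p:cov(p[3],140,-17,76)),("scene",(318,248),lambda p:cov(p[3],0,-17,76)),("scene",(298,245),lambda p:cov(p[3],0,-17,-3))]
F=[k for i,k in enumerate(F) if i not in(8,9)]
f=lambda p:np.concatenate([proj(n,W(p,L(p)))-np.array(q) for n,q,L in F])
r=least_squares(f,[.45,.25,-1.6,1.42],loss="soft_l1",bounds=([0,0,-3,1.4],[1,1,0,1.45]));p=r.x;print(p,np.degrees(p[2]));print(np.round(f(p).reshape(-1,2),1).tolist())
np.save("p.npy",p)
for L in([43,0,49],[191,0,49],[-6,0,49],[149,0,49],cov(p[3],100,0,76),cov(p[3],140,0,76),[256,0,66]):print(np.round(L),np.round(W(p,L),4))
print(proj("top",W(p,[92,0,49])),proj("top",W(p,[236,0,49])))
E
```

```text
[ 0.49311979  0.31704003 -1.66078203  1.45      ] -95.155801194359
[[-0.7, -0.0], [-0.4, -2.3], [1.0, 4.9], [1.0, -1.8], [1.6, 0.1], [0.2, 0.3], [-7.4, -0.8], [-8.0, 0.4], [-1.5, -0.5], [0.6, 0.6], [1.4, 1.8], [-0.8, 1.1]]
[43  0 49] [0.4901 0.2833 0.0837]
[191   0  49] [0.477  0.1382 0.1094]
[-6  0 49] [0.4944 0.3314 0.0752]
[149   0  49] [0.4807 0.1794 0.1021]
[331.   0. 140.] [0.466  0.0163 0.2238]
[327.   0. 180.] [0.467  0.0279 0.2621]
[256   0  66] [0.4715 0.0774 0.1375]
[260.62785303 228.39099619] [322.40798275 234.64175477]
```

```bash
cat > d.py <<'E'
from cell import *
import numpy as np
def show(tgt=None,lane=True):
    s=sense();p=np.array(s["tcp_pos"]);yw=s["orientation"][2]
    print(s["time_s"],"tcp",p.round(4),"yaw",np.degrees(yw).round(2),"F",np.round(s["wrist_force"],2),"w",s["width"])
    if tgt is not None:
        d=np.array(tgt)-p;print("tx,ty,tz",np.round([d[0]*np.cos(yw)+d[1]*np.sin(yw),d[0]*np.sin(yw)-d[1]*np.cos(yw),-d[2]],4))
E
python3 -c "
from d import *
show([.4955,.357,.404])"
```

```text
0.7 tcp [0.2222 0.6109 0.4048] yaw 160.02 F [ 0.53 -0.04 -0.34] w 0.08527748089339823
tx,ty,tz [-0.3436 -0.1452  0.0008]
```

Emit:
apply_moves(grip=0, series=[{"tx":-0.045,"ty":-0.019,"yaw":9},{"tx":-0.09,"ty":-0.038,"yaw":18},{"tx":-0.135,"ty":-0.057,"yaw":27},{"tx":-0.18,"ty":-0.076,"yaw":36},{"tx":-0.225,"ty":-0.095,"yaw":45},{"tx":-0.27,"ty":-0.114,"yaw":54},{"tx":-0.31,"ty":-0.131,"yaw":63},{"tx":-0.335,"ty":-0.141,"yaw":70},{"tx":-0.344,"ty":-0.145,"yaw":75.2},{"tx":-0.344,"ty":-0.145,"yaw":75.2}])

```text
$.series[0]: bad value
```

```bash
python3 -c "
from d import *
show([.4955,.357,.245])"
```

```text
0.7 tcp [0.2222 0.6109 0.4048] yaw 160.02 F [ 0.53 -0.04 -0.34] w 0.08527748089339823
tx,ty,tz [-0.3436 -0.1452  0.1598]
```

Every field is probably required, so I'll include tz in each row.

Emit:
apply_moves(grip=0, series=[{"tx":-0.045,"ty":-0.019,"tz":0,"yaw":9},{"tx":-0.09,"ty":-0.038,"tz":0,"yaw":18},{"tx":-0.135,"ty":-0.057,"tz":0,"yaw":27},{"tx":-0.18,"ty":-0.076,"tz":0,"yaw":36},{"tx":-0.225,"ty":-0.095,"tz":0,"yaw":45},{"tx":-0.27,"ty":-0.114,"tz":0,"yaw":54},{"tx":-0.31,"ty":-0.131,"tz":0,"yaw":63},{"tx":-0.335,"ty":-0.141,"tz":0,"yaw":70},{"tx":-0.344,"ty":-0.145,"tz":0,"yaw":75.2},{"tx":-0.344,"ty":-0.145,"tz":0,"yaw":75.2}])

```text
time_s: 1.95
tcp_pos: [0.4966, 0.3562, 0.4048]
orientation: [3.141, 0.0, 1.479]
wrist_force: [-1.4, 0.1, -0.7]
width: -0.0001
grip_force: 0.0
```

```bash
python3 -c "
from d import *
show([.4955,.357,.245])"
```

```text
1.95 tcp [0.4966 0.3562 0.4048] yaw 84.76 F [-1.4   0.05 -0.74] w -0.00010522711767812
tx,ty,tz [ 0.0007 -0.0011  0.1598]
```

Emit:
apply_moves(series=[{"tx":0.005,"ty":-0.001,"tz":0.02,"yaw":0},{"tx":0.006,"ty":-0.001,"tz":0.045,"yaw":0},{"tx":0.006,"ty":-0.001,"tz":0.07,"yaw":0},{"tx":0.006,"ty":-0.001,"tz":0.095,"yaw":0},{"tx":0.006,"ty":-0.001,"tz":0.115,"yaw":0},{"tx":0.006,"ty":-0.001,"tz":0.135,"yaw":0},{"tx":0.006,"ty":-0.001,"tz":0.15,"yaw":0},{"tx":0.006,"ty":-0.001,"tz":0.158,"yaw":0},{"tx":0.006,"ty":-0.001,"tz":0.16,"yaw":0},{"tx":0.006,"ty":-0.001,"tz":0.16,"yaw":0}])

```text
time_s: 3.2
tcp_pos: [0.4957, 0.3632, 0.2453]
orientation: [3.141, -0.001, 1.48]
wrist_force: [-0.4, -0.1, 0.3]
width: -0.0002
grip_force: 0.0
```

```bash
python3 - <<'E'
from d import *
import cv2
show()
s=get_image("scene")["img"][160:300,180:360];w=get_image("wrist")["img"]
s=cv2.resize(s,None,fx=3,fy=3,interpolation=2);w=cv2.resize(w,(240,180))
c=np.zeros((420,780,3),np.uint8);c[:,:540]=s;c[:180,540:]=w
cv2.imwrite("pics/a.png",c[:,:,::-1])
E
```

```text
3.2 tcp [0.4957 0.3632 0.2453] yaw 84.81 F [-0.42 -0.05  0.35] w -0.00018282533989540085
```

View pics/a.png

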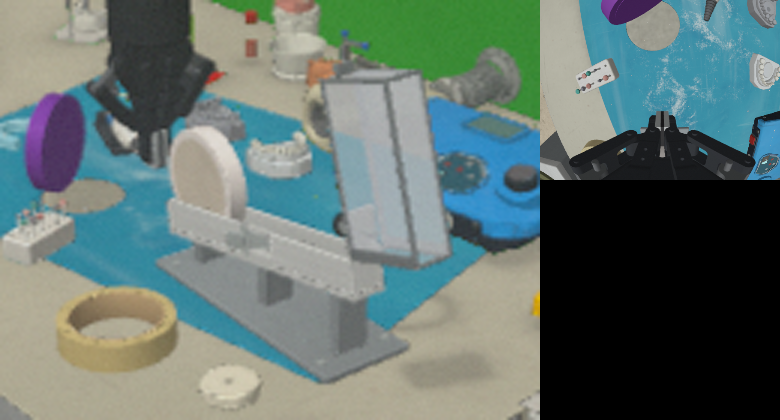

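Emit:
apply_moves(series=[{"tx":-0.008,"ty":0,"tz":0,"yaw":0},{"tx":-0.014,"ty":0,"tz":-0.001,"yaw":0},{"tx":-0.018,"ty":0,"tz":-0.001,"yaw":0},{"tx":-0.021,"ty":0,"tz":-0.001,"yaw":0},{"tx":-0.025,"ty":0,"tz":-0.002,"yaw":0},{"tx":-0.03,"ty":0,"tz":-0.003,"yaw":0},{"tx":-0.036,"ty":0,"tz":-0.004,"yaw":0},{"tx":-0.042,"ty":0,"tz":-0.005,"yaw":0},{"tx":-0.048,"ty":0,"tz":-0.006,"yaw":0},{"tx":-0.054,"ty":0,"tz":-0.007,"yaw":0}])

```text
time_s: 4.55
tcp_pos: [0.4906, 0.3088, 0.2518]
orientation: [3.142, -0.0, 1.48]
wrist_force: [-0.2, 1.5, 2.1]
width: 0.0005
grip_force: 1.2
```

```bash
cat > look.py <<'E'
from d import *
import cv2,sys
show()
p=get_image("scene");print([(np.round(d["point"],1).tolist(),round(d["score"],2)) for d in recognise("blank",p)])
s=p["img"][170:280,225:345]; s=cv2.resize(s,None,fx=5,fy=5,interpolation=2)
cv2.imwrite("pics/%s.png"%sys.argv[1],s[:,:,::-1])
E
python3 look.py b
```

```text
4.55 tcp [0.4906 0.3088 0.2518] yaw 84.81 F [-0.19  1.48  2.07] w 0.0004502733902727463
[([408.8, 279.0], 0.97), ([194.4, 207.3], 0.71), ([309.4, 214.6], 0.69), ([256.8, 218.0], 0.66)]
```

View pics/b.png

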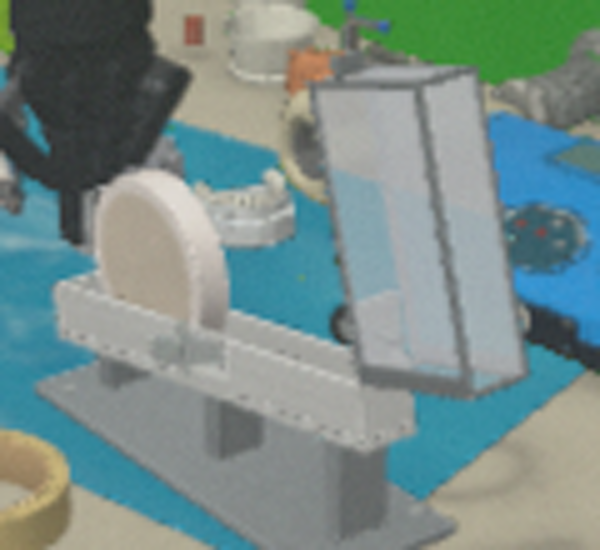

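The finger is on the blank's rear rim and the blank has rolled up about 35 mm with a small force. I'll keep pushing.

Emit:
apply_moves(series=[{"tx":-0.008,"ty":0,"tz":-0.001,"yaw":0},{"tx":-0.017,"ty":0,"tz":-0.003,"yaw":0},{"tx":-0.026,"ty":0,"tz":-0.0045,"yaw":0},{"tx":-0.035,"ty":0,"tz":-0.006,"yaw":0},{"tx":-0.044,"ty":0,"tz":-0.0075,"yaw":0},{"tx":-0.053,"ty":0,"tz":-0.009,"yaw":0},{"tx":-0.062,"ty":0,"tz":-0.011,"yaw":0},{"tx":-0.07,"ty":0,"tz":-0.0125,"yaw":0},{"tx":-0.078,"ty":0,"tz":-0.014,"yaw":0},{"tx":-0.085,"ty":0,"tz":-0.015,"yaw":0}])

```text
time_s: 5.9
tcp_pos: [0.4828, 0.2241, 0.2668]
orientation: [3.142, -0.0, 1.48]
wrist_force: [0.5, 2.5, 1.9]
width: 0.0003
grip_force: 1.5
```

Emit:
apply_moves(series=[{"tx":-0.004,"ty":0,"tz":-0.001,"yaw":0},{"tx":-0.008,"ty":0,"tz":-0.0015,"yaw":0},{"tx":-0.012,"ty":0,"tz":-0.002,"yaw":0},{"tx":-0.016,"ty":0,"tz":-0.003,"yaw":0},{"tx":-0.02,"ty":0,"tz":-0.0035,"yaw":0},{"tx":-0.022,"ty":0,"tz":-0.004,"yaw":0},{"tx":-0.024,"ty":0,"tz":-0.004,"yaw":0},{"tx":-0.026,"ty":0,"tz":-0.0045,"yaw":0},{"tx":-0.028,"ty":0,"tz":-0.005,"yaw":0},{"tx":-0.028,"ty":0,"tz":-0.005,"yaw":0}])

```text
time_s: 7.15
tcp_pos: [0.4805, 0.1979, 0.2724]
orientation: [3.14, -0.002, 1.481]
wrist_force: [0.5, 5.3, 3.5]
width: -0.0001
grip_force: 2.8
```

```bash
python3 look.py c
```

```text
7.15 tcp [0.4805 0.1979 0.2724] yaw 84.87 F [0.48 5.27 3.45] w -7.909129051666146e-05
[([197.7, 205.2], 0.75), ([406.0, 277.5], 0.71), ([282.6, 227.2], 0.6)]
```

View pics/c.png

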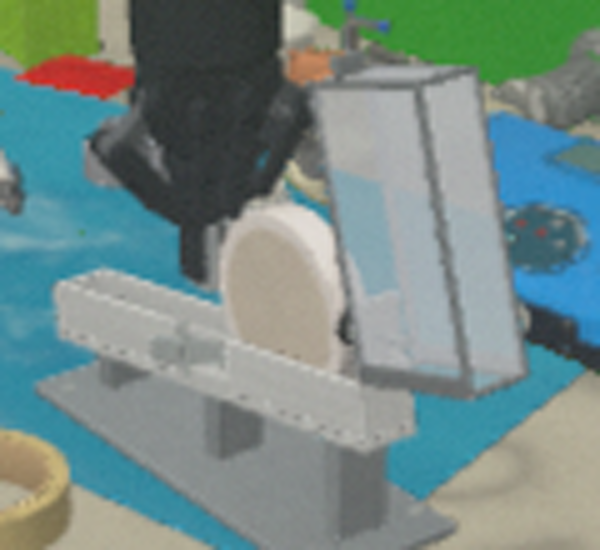

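The blank is at the buffer (force 5 N), about 1 mm past home by my estimate. I'll press on in small steps.

Emit:
apply_moves(series=[{"tx":-0.0005,"ty":0,"tz":0,"yaw":0},{"tx":-0.001,"ty":0,"tz":0,"yaw":0},{"tx":-0.0015,"ty":0,"tz":0,"yaw":0},{"tx":-0.002,"ty":0,"tz":-0.0005,"yaw":0},{"tx":-0.0025,"ty":0,"tz":-0.0005,"yaw":0},{"tx":-0.0025,"ty":0,"tz":-0.0005,"yaw":0},{"tx":-0.0025,"ty":0,"tz":-0.0005,"yaw":0},{"tx":-0.0025,"ty":0,"tz":-0.0005,"yaw":0},{"tx":-0.0025,"ty":0,"tz":-0.0005,"yaw":0},{"tx":-0.0025,"ty":0,"tz":-0.0005,"yaw":0}])

```text
time_s: 8.5
tcp_pos: [0.4802, 0.1958, 0.2728]
orientation: [3.141, -0.003, 1.482]
wrist_force: [-0.6, 6.0, 2.5]
width: 0.0001
grip_force: 3.3
```

Emit:
apply_moves(series=[{"tx":0.001,"ty":0,"tz":0,"yaw":0},{"tx":0.002,"ty":0,"tz":0.0005,"yaw":0},{"tx":0.003,"ty":0,"tz":0.0005,"yaw":0},{"tx":0.004,"ty":0,"tz":0.001,"yaw":0},{"tx":0.005,"ty":0,"tz":0.001,"yaw":0},{"tx":0.006,"ty":0,"tz":0.001,"yaw":0},{"tx":0.007,"ty":0,"tz":0.001,"yaw":0},{"tx":0.008,"ty":0,"tz":0.0015,"yaw":0},{"tx":0.009,"ty":0,"tz":0.0015,"yaw":0},{"tx":0.01,"ty":0,"tz":0.002,"yaw":0}])

```text
time_s: 9.75
tcp_pos: [0.4811, 0.2042, 0.2703]
orientation: [3.141, 0.0, 1.48]
wrist_force: [-0.5, -0.2, 0.2]
width: 0.0003
grip_force: 0.0
```

```bash
python3 look.py d
```

```text
9.75 tcp [0.4811 0.2042 0.2703] yaw 84.81 F [-0.5  -0.22  0.24] w 0.00033760020531179276
[([282.8, 225.4], 0.89), ([408.2, 275.4], 0.85), ([198.3, 205.8], 0.76)]
```

View pics/d.png

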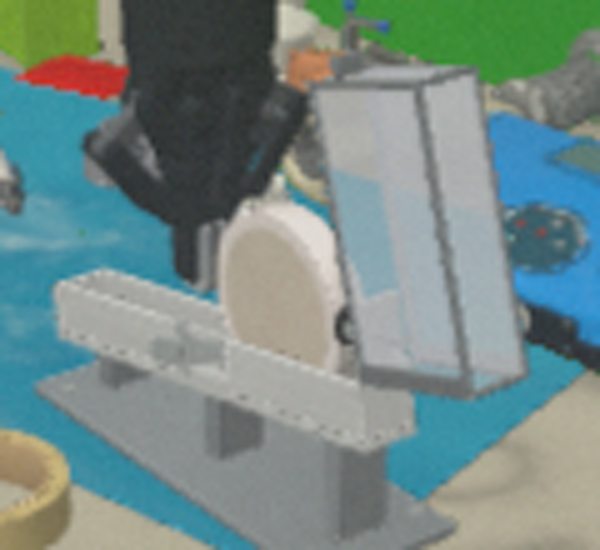

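The blank stays put with zero force, so the catch holds it. Now I'll back off, rise and go over behind the cover.

Emit:
apply_moves(series=[{"tx":0.02,"ty":0,"tz":0,"yaw":0},{"tx":0.04,"ty":0,"tz":-0.01,"yaw":0},{"tx":0.05,"ty":0,"tz":-0.035,"yaw":0},{"tx":0.05,"ty":0,"tz":-0.065,"yaw":0},{"tx":0.05,"ty":0,"tz":-0.1,"yaw":0},{"tx":0.05,"ty":0,"tz":-0.135,"yaw":0},{"tx":0.05,"ty":0,"tz":-0.17,"yaw":0},{"tx":0.05,"ty":0,"tz":-0.2,"yaw":0},{"tx":0.05,"ty":0,"tz":-0.215,"yaw":0},{"tx":0.05,"ty":0,"tz":-0.215,"yaw":0}])

```text
time_s: 11.1
tcp_pos: [0.4855, 0.255, 0.4862]
orientation: [3.14, -0.001, 1.481]
wrist_force: [1.1, 0.0, -0.4]
width: 0.0003
grip_force: 0.0
```

```bash
python3 -c "
from d import *
show([.4625,-.05,.483])"
```

```text
11.1 tcp [0.4855 0.255  0.4862] yaw 84.88 F [ 1.07  0.03 -0.36] w 0.0002934370856748524
tx,ty,tz [-0.3058  0.0043  0.0032]
```

Emit:
apply_moves(series=[{"tx":-0.02,"ty":0,"tz":0,"yaw":0},{"tx":-0.055,"ty":0.001,"tz":0,"yaw":0},{"tx":-0.095,"ty":0.002,"tz":0,"yaw":0},{"tx":-0.135,"ty":0.003,"tz":0,"yaw":0},{"tx":-0.175,"ty":0.004,"tz":0,"yaw":0},{"tx":-0.215,"ty":0.004,"tz":0,"yaw":0},{"tx":-0.255,"ty":0.004,"tz":0,"yaw":0},{"tx":-0.285,"ty":0.004,"tz":0,"yaw":0},{"tx":-0.305,"ty":0.004,"tz":0,"yaw":0},{"tx":-0.305,"ty":0.004,"tz":0,"yaw":0}])

```text
time_s: 12.35
tcp_pos: [0.461, -0.0527, 0.4842]
orientation: [-3.14, -0.0, 1.476]
wrist_force: [0.2, 0.3, 0.3]
width: -0.0002
grip_force: 0.0
```

```bash
python3 - <<'E'
from d import *
import h
p=np.load("p.npy")
def cov(th,d,y,hh): return [268-d*np.cos(th)+hh*np.sin(th),y,32+d*np.sin(th)+hh*np.cos(th)]
for th in(1.45,1.2,1.0,.8):print(th,[h.W(p,cov(th,d,0,76)).round(3).tolist() for d in(0,100,140)])
show([.4625,-.05,.397])
im=get_image("top");print([(np.round(d["point"]).tolist(),round(d["score"],2)) for t in("blank","cover_back") for d in recognise(t,im)])
E
```

```text
1.45 [[0.463, -0.013, 0.128], [0.466, 0.016, 0.224], [0.467, 0.028, 0.262]]
1.2 [[0.464, -0.005, 0.145], [0.469, 0.047, 0.231], [0.471, 0.067, 0.265]]
1.0 [[0.465, 0.004, 0.158], [0.471, 0.072, 0.231], [0.473, 0.099, 0.26]]
0.8 [[0.466, 0.015, 0.168], [0.473, 0.096, 0.226], [0.476, 0.128, 0.25]]
12.35 tcp [ 0.461  -0.0527  0.4842] yaw 84.55 F [0.15 0.32 0.27] w -0.00018095404029203332
tx,ty,tz [0.0028 0.0012 0.0872]
[([299.0, 230.0], 0.9), ([413.0, 182.0], 0.69), ([144.0, 228.0], 0.62), ([345.0, 236.0], 0.79)]
```

Emit:
apply_moves(series=[{"tx":0,"ty":0.001,"tz":0.01,"yaw":0},{"tx":0,"ty":0.001,"tz":0.03,"yaw":0},{"tx":0,"ty":0.001,"tz":0.05,"yaw":0},{"tx":0,"ty":0.001,"tz":0.07,"yaw":0},{"tx":0,"ty":0.001,"tz":0.083,"yaw":0},{"tx":0.002,"ty":0.001,"tz":0.087,"yaw":0},{"tx":0.012,"ty":0.001,"tz":0.087,"yaw":0},{"tx":0.024,"ty":0.001,"tz":0.087,"yaw":0},{"tx":0.034,"ty":0.001,"tz":0.087,"yaw":0},{"tx":0.04,"ty":0.001,"tz":0.087,"yaw":0}])

```text
time_s: 13.75
tcp_pos: [0.4667, -0.0092, 0.3985]
orientation: [3.141, -0.0, 1.482]
wrist_force: [-0.6, -1.1, -0.2]
width: -0.0002
grip_force: 0.0
```

Emit:
apply_moves(series=[{"tx":0.005,"ty":0,"tz":0,"yaw":0},{"tx":0.01,"ty":0,"tz":0,"yaw":0},{"tx":0.015,"ty":0,"tz":0,"yaw":0},{"tx":0.021,"ty":0,"tz":0,"yaw":0},{"tx":0.027,"ty":0,"tz":0,"yaw":0},{"tx":0.033,"ty":0,"tz":0,"yaw":0},{"tx":0.039,"ty":0,"tz":0,"yaw":0},{"tx":0.045,"ty":0,"tz":0,"yaw":0},{"tx":0.051,"ty":0,"tz":0,"yaw":0},{"tx":0.057,"ty":0,"tz":0,"yaw":0}])

```text
time_s: 15.0
tcp_pos: [0.4717, 0.0469, 0.3982]
orientation: [-3.141, -0.0, 1.48]
wrist_force: [0.2, 0.6, 0.1]
width: -0.0001
grip_force: 0.2
```

```bash
python3 look.py e
```

```text
15.0 tcp [0.4717 0.0469 0.3982] yaw 84.82 F [0.16 0.57 0.07] w -0.0001264626608194163
[([278.4, 226.3], 0.88), ([200.0, 207.3], 0.73), ([406.9, 277.9], 0.72)]
```

View pics/e.png

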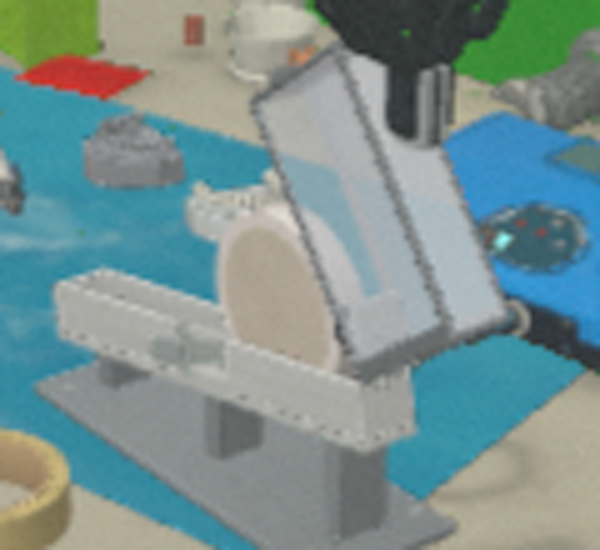

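The cover is tipping over as planned and the blank is still held. I'll continue until it falls, then retract.

Emit:
apply_moves(series=[{"tx":0.006,"ty":0,"tz":0,"yaw":0},{"tx":0.012,"ty":0,"tz":0,"yaw":0},{"tx":0.018,"ty":0,"tz":0,"yaw":0},{"tx":0.024,"ty":0,"tz":0,"yaw":0},{"tx":0.03,"ty":0,"tz":0,"yaw":0},{"tx":0.035,"ty":0,"tz":0,"yaw":0},{"tx":0.035,"ty":0,"tz":0,"yaw":0},{"tx":0.02,"ty":0,"tz":-0.01,"yaw":0},{"tx":0.0,"ty":0,"tz":-0.03,"yaw":0},{"tx":-0.02,"ty":0,"tz":-0.05,"yaw":0}])

```text
time_s: 16.35
tcp_pos: [0.4697, 0.0243, 0.4495]
orientation: [3.141, 0.0, 1.479]
wrist_force: [0.2, -0.0, -0.4]
width: 0.0003
grip_force: 0.0
```

Emit:
apply_moves(series=[{"tx":-0.01,"ty":0,"tz":-0.03,"yaw":0},{"tx":-0.01,"ty":0,"tz":-0.06,"yaw":0},{"tx":-0.01,"ty":0,"tz":-0.06,"yaw":0},{"tx":-0.01,"ty":0,"tz":-0.06,"yaw":0},{"tx":-0.01,"ty":0,"tz":-0.06,"yaw":0},{"tx":-0.01,"ty":0,"tz":-0.06,"yaw":0},{"tx":-0.01,"ty":0,"tz":-0.06,"yaw":0},{"tx":-0.01,"ty":0,"tz":-0.06,"yaw":0},{"tx":-0.01,"ty":0,"tz":-0.06,"yaw":0},{"tx":-0.01,"ty":0,"tz":-0.06,"yaw":0}])

```text
time_s: 17.6
tcp_pos: [0.469, 0.0166, 0.5082]
orientation: [3.142, -0.0, 1.48]
wrist_force: [0.4, 0.3, 0.1]
width: 0.0002
grip_force: 0.0
```

Emit:
apply_moves(series=[{"tx":0,"ty":0,"tz":0,"yaw":0},{"tx":0,"ty":0,"tz":0,"yaw":0},{"tx":0,"ty":0,"tz":0,"yaw":0},{"tx":0,"ty":0,"tz":0,"yaw":0},{"tx":0,"ty":0,"tz":0,"yaw":0},{"tx":0,"ty":0,"tz":0,"yaw":0},{"tx":0,"ty":0,"tz":0,"yaw":0},{"tx":0,"ty":0,"tz":0,"yaw":0},{"tx":0,"ty":0,"tz":0,"yaw":0},{"tx":0,"ty":0,"tz":0,"yaw":0}])

```text
time_s: 18.85
tcp_pos: [0.469, 0.0166, 0.5082]
orientation: [3.142, -0.0, 1.48]
wrist_force: [1.2, -0.0, -0.6]
width: 0.0
grip_force: 0.0
```

```bash
python3 look.py f
```

```text
18.85 tcp [0.469  0.0166 0.5082] yaw 84.82 F [ 1.17 -0.03 -0.56] w 5.3647180652372474e-06
[([197.7, 206.3], 0.89), ([406.0, 277.3], 0.67)]
```

View pics/f.png

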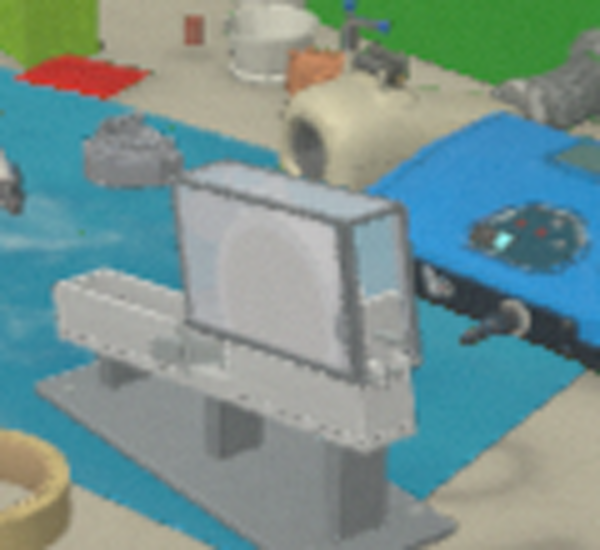

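The cover is shut, parallel to the wall tops, with the blank inside at home. The robot touches nothing.

```bash
python3 -c "
from cell import *
print(finish_job())"
```

```text
the job is handed in; nothing more can be done
None
```

The blank is held behind the catch, the dust cover is shut over it, nothing else was touched, and the job was handed in at about 19 s (the verdict was not returned).

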